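# Close the drill jig on a copper block

## Robot

A 6-joint arm with a two-finger parallel gripper is mounted at the origin on the work surface. World frame = base frame: x ahead of the robot, y to its left, z up, the work surface at z = 0. Lengths are in m, angles in rad, forces in N, time in s.
With the tool pointing down it reaches from about 0.325 to 0.775 m from the base axis. Payload 5.5 kg.
Tool frame: the origin (TCP) lies at the very end of the fingers, on their centre line; the grasp point (between the pads) lies 19 mm behind it (grip_depth is the distance from the TCP to the grasp point, in m); y points along the fingers, z is the direction in which the jaws open and shut, and the axes are right-handed (so a half turn about y gives the same grasp; the last joint's range is limited). The gripper opens to 85 mm and grips with 20 to 120 N. Pads are 22 mm wide; open, the fingers measure 114 mm over their backs; the gripper's body (76 mm by 85 mm) begins 54 mm behind the grasp point. The pads swing forward as they close: fully open they stand 13 mm farther back than shut.
Start: joints at [-1.204, 0.091, 1.231, -0, 1.82, -0.057], TCP at [0.247, -0.547, 0.231] pointing down, gripper open.
Joint ranges: [-2.87, 2.87], [-0.86, 2.18], [0.17, 2.46], [-1.51, 4.65], [0.06, 2.69], [-2.65, 2.65]. Speed limits (rad/s): [2.57, 2.57, 3.01, 3.14, 3.14, 3.14].

## Interface

Orientations are given as a unit quaternion [w, x, y, z].
In Python, from plant import sense, read_camera, job_done, grip_depth gives the robot as it stands.
- The arm moves only by the tool jog_arm, never from a script. Its argument "commands" is a list of rows, each an object of numbers: "ax", "ay", "az": the turn, a rotation vector about the tool's x, y, z in rad; "tx", "ty", "tz": the shift along the tool's x, y, z in mm; "fingers": the finger opening in mm, from 0 to 85.4. A call has 1 to 12 rows; each row is the pose to reach, as a shift and turn from the pose commanded when the call began, along the tool's axes at that moment; what a row does not reach only later rows make up. A row lasts 1/10 s, in which the tool goes at most 50 mm and 8.59 degrees, less where a joint would pass 70% of its speed; a pose out of reach is approached as far as the arm can. A call with a gripper value outside its range is refused whole. The fingers move at their own pace and stop on an object; "grip_force" is the grip in N (left out, the last holds). Time passes only in rows, so rows that repeat a pose let the fingers close. It gives the time, the measured TCP pose, the force and the opening at its end, in the units of the state.
- sense(): the state, without advancing time (a new reading comes with each control period).
- read_camera(name): name is "scene" or "top" or "wrist"; returns a dict with "frame" (480x640x3 uint8, red, green, blue), "camera_matrix" (3x3 intrinsics, pixels), "origin" and "rotation" of the camera in the world. Camera axes: x right, y up, looking along -z (the intrinsics and any distortion apply to the point x, -y, -z); pixel columns grow to the right and rows downward; lengths in m; the calibration is good to about 2 mm. A picture is of the moment at which its call begins. There is no depth.
- job_done(): hands the job in, once; it reports no verdict.
The state is a dict: "time_s": time; "joint_pos": joint angles; "dq": joint speeds; "joint_torque": joint torques, N m; "tcp_pos": TCP position; "orientation": TCP orientation; "contact_force": force on the tool from outside, world axes, zero at the start; "ft_torque": the same for the moment, N m; "opening": finger opening in m.
Only numpy, scipy, OpenCV 4.12 (cv2) and the standard library are available. Lean on these libraries where they do the work, as an engineer would, in place of code of your own. Each camera call takes 0.05 s, during which the arm holds its last target. There are 200 camera calls.

## Task

Get the drill jig ready for drilling: with the fingertips, push the copper block lying in it fully home against the two stop pins, then push the hinged steel leaf over and down until it rests flat on its rest blocks, and last swing the red latch fully round over the leaf to lock it. Pick nothing up, and do not disturb the other things on the bench.

Things in the scene. Friction and masses are not known exactly. Their poses are not given: they have to be found in the camera images.
- jig: leaf-type drill jig, bolted down: aluminium base plate, top 30 mm above the bench, spanning x -140 to 110, y -95 to 95 (jig frame, mm, used throughout). Origin at bench height; x along the nest to the stop pins (roughly away from the robot), y to the leaf's hinge (roughly left). Two rest blocks (x -42 and 42, y -59 to -45) reach z 60; two hinge lugs (x -66 and 66, y 59 to 81) reach z 77
- stop_face (a point): where the middle of the block's far end face comes when home, jig (35, 0, 40), touching two upright steel stop pins (10 mm thick, 15 mm high, at y -13 and 13). The nest is the strip of plate along y = 0 between two guide strips 6 mm high, 10 mm wide (y 23.5 to 33.5 on either side, x -85 to 40)
- blank_center (a point): copper block lying loose in the nest, 70 mm along x, 44 mm wide, body 20 mm high, two ridges on top to 28 mm; about 0.55 kg. The point is the middle of the body, 10 mm above the plate, axes as the jig's. It starts 20 to 55 mm short of the pins; home it is at jig (0, 0, 40). The near end face, to be pushed, is 35 mm to -x of the point
- leaf (a joint): angle of the hinged steel leaf in rad: 0 = shut, flat on the rest blocks; 1.57 = standing upright; it starts open, leaning back at 1.7 to 2.0 (stop at 2.05). The hinge is stiff: the leaf stays wherever it is left (about 2 to 5 N at its free edge moves it) and must be pushed all the way down
- leaf_hinge (a point): middle of the leaf's hinge axis, at jig (0, 70, 66); the axis is along jig x. The leaf reaches 130 mm from it, is 110 mm long along x (x -55 to 55) and 12 mm thick, centred on the axis. Shut, it spans y 70 to -60 and its top is at z 72; open, it stands up on the +y side of the nest, its outer (top) face towards +y
- leaf_edge (a point): middle of the leaf's free edge, on its outer (top) face: 130 mm from the hinge axis and 6 mm above the leaf's middle plane
- latch (a joint): angle of the red swing latch in rad about an upright post: 0 = fully shut, at its stop, pointing along +y over the leaf; grows as it swings away (at 1.57 it points along jig -x, clear of the leaf), so shutting it moves the knob towards +y and then +x, clockwise seen from above; starts at 1.55 to 1.95 and stays where it is left (about 1.5 N at the knob moves it)
- latch_pivot (a point): the latch's pivot, at jig (0, -74, 77). The bar is 8 mm thick (z 73 to 81), 16 mm wide, and reaches 44 mm from the pivot; its short tail meets a thin stop pin (top at z 81, at jig (-8, -91)) when shut
- latch_knob (a point): middle of the latch's black upright finger knob, 16 mm in diameter, 22 mm high (z 81 to 103), 34 mm from the pivot
- next_blank_center (a point): bystander: a second copper block like the first, on the bench beside the jig; centre of its 20 mm body
- slip_bush: bystander: brass slip bush, 28 mm in diameter, 32 mm high, standing on the far right corner of the jig's plate; origin under its middle
- vee_a: bystander: steel vee block 45 x 75 x 65 mm on the bench; origin under its middle
- vee_b: bystander: the other steel vee block, same size; origin under its middle
- oil: bystander: white oil bottle with red cap, 56 mm in diameter, 165 mm high; origin under its middle
- driver: bystander: screwdriver lying on the bench
- carton: bystander: blue carton 60 x 45 x 85 mm; origin under its middle
Not all that is in view belongs to the job. Leave any black or turquoise look-alike of the part that bears blank_center alone.

How it is judged:
By the outcome, as a careful person would: the job done as asked, in the order asked, and still so for the second after the job is handed in, with the robot touching nothing.
It also fails if it takes over 64 s, if anything falls off the work surface, if the arm or the gripper's body presses on something with over 40 N, if the wrist force passes 120 N, or if a joint passes its speed limit or range.

## Working session

There is one attempt and no reset: what is moved stays moved. The work goes in short steps, Python scripts to look and compute and a tool call to move; the robot and the scene stay as the last step left them, time stands still between calls to the robot, and variables do not carry over. Pictures are saved under pics/ and viewed, about 8 in all and at most 12, crops included, and the job is handed in when it is done.

Besides the shell and the picture viewer there is one more tool, called after "Request:" as name(argument=value, ...), one argument or row to a line, values as JSON. jog_arm: Moves the arm, as the interface text tells. Its arguments: {"type":"object","properties":{"commands":{"type":"array","items":{"type":"object","properties":{"ax":{"type":"number"},"ay":{"type":"number"},"az":{"type":"number"},"tx":{"type":"number"},"ty":{"type":"number"},"tz":{"type":"number"},"fingers":{"type":"number"}}}},"grip_force":{"type":"number"}},"required":["commands"]}

```bash
mkdir -p pics; ls; python3 - <<'E'
from plant import sense, read_camera, grip_depth
import cv2,pickle
s=sense()
for k,v in s.items(): print(k,v)
print(grip_depth)
d={}
for n in("scene","top"):
    c=read_camera(n); d[n]=c
    cv2.imwrite(f"pics/{n}0.png",c["frame"][:,:,::-1])
    print(n,c["camera_matrix"],c["origin"],c["rotation"],[k for k in c])
pickle.dump(d,open("cam0.pkl","wb"))
E
```

```text
pics
time_s 0.0
joint_pos [-1.20366433e+00  9.18744543e-02  1.23190572e+00  3.04722100e-05
  1.81979334e+00 -5.67029045e-02]
dq [ 1.42124097e-03  1.82627962e-04  1.48177245e-03  3.20563946e-05
 -5.23728608e-04  1.00785425e-03]
joint_torque [ 1.81905427e-03 -4.58727908e+01 -4.18020880e+01  3.11773442e-05
  1.16200576e-02 -3.45685908e-05]
tcp_pos [ 0.24665902 -0.54664216  0.23013033]
orientation [ 0.14863376 -0.14882965  0.69198102 -0.69059395]
contact_force [-0.26281453  0.48592582  0.5486766 ]
ft_torque [-0.00650409  0.03694545 -0.05922068]
opening 0.08564045244548643
0.0187
scene [[458.37881375   0.         316.55665728]
 [  0.         458.37881375 240.45169299]
 [  0.           0.           1.        ]] [ 1.18877674 -0.39348362  0.65746041] [0.78028427 0.37729308 0.22363401 0.44586346] ['frame', 'camera_matrix', 'origin', 'rotation']
top [[451.58336174   0.         321.69882375]
 [  0.         451.58336174 245.46094351]
 [  0.           0.           1.        ]] [0.28112591 0.00159415 1.16323589] [-0.69498534 -0.08528203  0.08293757  0.70911474] ['frame', 'camera_matrix', 'origin', 'rotation']
```

View pics/top0.png

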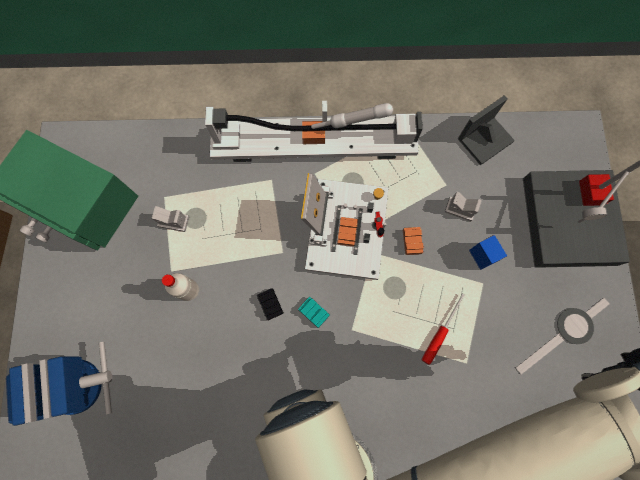

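View pics/scene0.png

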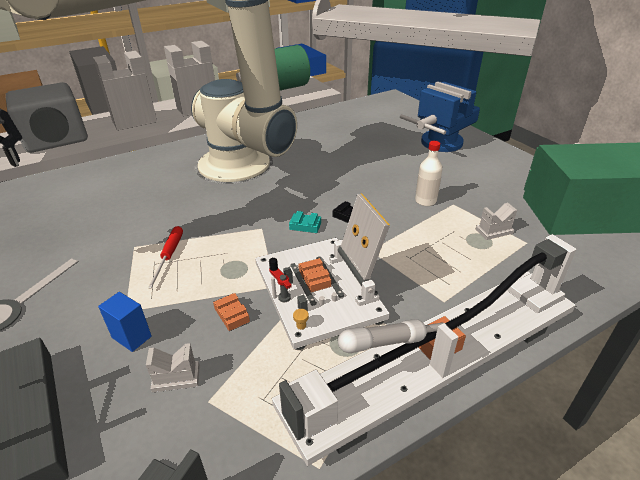

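The top view shows the jig at about (345,228). Candidates for the blank:
- copper at (347,231), in the nest between the guides: chosen
- copper at (413,240), on the bench: next_blank
- copper at (313,132), in the long rig: not the job
- black at (270,303) and turquoise at (314,312): look-alikes

The leaf stands open at (315,203) and the latch is red at (379,223). In the scene view the block is at (315,275) and the leaf at (365,237).

Next I'll take one close crop of each and measure the plate, block and latch.

```bash
cat > h.py <<'E'
import numpy as np,cv2,pickle
from scipy.spatial.transform import Rotation as R
def rot(c):
    q=np.array(c["rotation"]); return R.from_quat([q[1],q[2],q[3],q[0]]).as_matrix()
def ray(c,uv):
    K=c["camera_matrix"]; uv=np.atleast_2d(uv).astype(float)
    d=np.c_[(uv[:,0]-K[0,2])/K[0,0],-(uv[:,1]-K[1,2])/K[1,1],-np.ones(len(uv))]
    return np.array(c["origin"]),d@rot(c).T
def onz(c,uv,z):
    o,d=ray(c,uv); return o+d*((z-o[2])/d[:,2])[:,None]
def proj(c,P):
    K=c["camera_matrix"]; p=(np.atleast_2d(P)-c["origin"])@rot(c)
    return np.c_[K[0,2]+K[0,0]*p[:,0]/-p[:,2],K[1,2]-K[1,1]*p[:,1]/-p[:,2]]
E
python3 - <<'E'
from h import *
d=pickle.load(open("cam0.pkl","rb"))
t=d["top"]["frame"][165:285,290:430]; s=d["scene"]["frame"][190:350,245:405]
a=cv2.resize(t,None,fx=4,fy=4,interpolation=cv2.INTER_CUBIC)
cv2.imwrite("pics/c1.png",a[:,:,::-1])
# colour blobs
for n in("top","scene"):
    h=cv2.cvtColor(d[n]["frame"],cv2.COLOR_RGB2HSV)
    for nm,lo,hi in(("copper",(5,120,60),(14,255,255)),("red",(0,180,80),(4,255,255)),("gold",(15,130,100),(25,255,255))):
        m=cv2.inRange(h,lo,hi)
        k,l,st,ce=cv2.connectedComponentsWithStats(m)
        for i in range(1,k):
            if st[i,4]>8 : print(n,nm,st[i],ce[i].round(1))
E
```

```text
top copper [302 121  21   5  74] [309.8 122.6]
top copper [302 131  23  13 284] [313.1 136.7]
top copper [338 217  20  29 477] [347.2 231.1]
top copper [403 227  21  28 472] [412.9 240.3]
top red [588 174  24  27 428] [598.4 186.3]
top red [610 196   4   4  10] [611.4 198. ]
top red [375 212   8  19  73] [378.1 221.9]
top red [162 275  13  11 114] [167.9 280. ]
top red [422 326  26  38 368] [434.8 344.9]
top gold [301 173   8  46  64] [304.5 196.2]
top gold [374 188  10  10  79] [378.4 192.5]
top gold [316 193   4   8  19] [317.5 196.6]
top gold [314 209   3   8  17] [314.9 212.4]
scene copper [  0  70  42  41 540] [17.7 82.7]
scene copper [  0 124   6   9  24] [  1.4 128.8]
scene copper [299 258  32  34 735] [314.8 274.6]
scene copper [213 293  37  38 819] [231.3 311.4]
scene copper [428 316  22   9  71] [440.5 320.3]
scene copper [452 327  14  26 168] [459.  339.2]
scene copper [419 339  16  20 158] [427.5 348. ]
scene red [429 141  11  10  94] [433.9 145.4]
scene red [161 226  22  34 344] [171.7 242.1]
scene red [270 269  21  20 157] [280.8 278.1]
scene gold [90 10  8  4 26] [93.7 11.8]
scene gold [98 38 11 15 77] [103.   43.5]
scene gold [10 74  5  7 13] [12.2 77.3]
scene gold [29 75  5  6 11] [30.9 77.3]
scene gold [20 79  6  7 12] [22.7 81.7]
scene gold [ 3 83 10 11 26] [ 7.5 88.1]
scene gold [ 0 95  6  8 18] [ 1.8 98.6]
scene gold [  0 103   6   6  13] [  1.6 105.4]
scene gold [361 193  29  32  52] [374.8 208.8]
scene gold [352 225   7  11  47] [355.3 229.5]
scene gold [361 236   7  12  54] [364.4 241.5]
scene gold [293 309  15  20 227] [300.5 317.7]
```

View pics/c1.png

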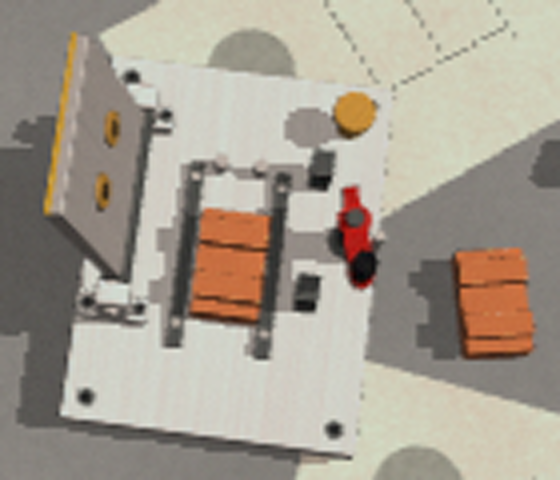

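The crop (4x, offset 290,165) confirms the copper block lies between the guide strips, with stop pins at (222,160) and (262,166). The plate corners are at (62,415), (352,458), (392,85) and (120,57). The latch pivot is at (355,217) and its knob at (362,267).

```bash
cat >> h.py <<'E'
def fit(J,W):
    Jc,Wc=J.mean(0),W.mean(0); a=J-Jc;b=W-Wc
    th=np.arctan2((a[:,0]*b[:,1]-a[:,1]*b[:,0]).sum(),(a*b).sum())
    M=np.array([[np.cos(th),-np.sin(th)],[np.sin(th),np.cos(th)]]); return th,M,Wc-M@Jc
E
python3 - <<'E'
from h import *
d=pickle.load(open("cam0.pkl","rb")); t=d["top"]; s=d["scene"]
px=lambda U:(np.array(U,float)+.5)/4-.5+np.array([290,165])
W=onz(t,px([(62,415),(352,458),(392,85),(120,57)]),.03)[:,:2]*1000
J=np.array([(-140,95),(-140,-95),(110,-95),(110,95.)])
th,M,o=fit(J,W); print("yaw",th,"o",o,"res",(W-J@M.T-o).round(1).tolist())
# check: guide ends z=36
G=onz(t,px([(172,347),(197,163),(262,357),(284,172)]),.036)[:,:2]*1000
print("guides",((G-o)@M).round(1).tolist())
inj=lambda c,uv,z:((onz(c,uv,z)[:,:2]*1000-o)@M).round(1).tolist()
# scene check
P=np.c_[J@M.T+o,np.full(4,30)]/1000; print("plate in scene",proj(s,P).round(1).tolist())
for jp in [(0,-74,85),(35,0,40),(0,-52,60)]:
    q=np.r_[M@np.array(jp[:2])+o,jp[2]]/1000; print(jp,proj(t,q).round(1),proj(s,q).round(1))
h=cv2.cvtColor(t["frame"],cv2.COLOR_RGB2HSV); m=cv2.inRange(h,(5,120,60),(14,255,255)); m[:,:330]=0;m[:,362:]=0
c=max(cv2.findContours(m,0,2)[0],key=cv2.contourArea); r=cv2.minAreaRect(c); print(r)
print("block top corners in jig z=58",inj(t,cv2.boxPoints(r),.058), inj(t,[(347.2,231.1)],.054))
hs=cv2.cvtColor(s["frame"],cv2.COLOR_RGB2HSV)
ms=cv2.inRange(hs,(5,100,40),(14,255,255));
print("scene block c",inj(s,[(314.8,274.6)],.050))
print("knob",inj(t,px([(362,267)]),.103),"pivot",inj(t,px([(355,217)]),.085))
print("leaf edge far/near corner px", px([(72,33),(47,212)]))
for a in (1.7,1.8,1.9,2.0):
    r_=130;out=[]
    for x in(55,-55):
        # outer face: 6mm along outward normal
        y=70-r_*np.cos(a)+6*np.sin(a); z=66+r_*np.sin(a)+6*np.cos(a)
        q=np.r_[M@np.array([x,y])+o,z]/1000; out+= [proj(t,q).round(1).tolist(),proj(s,q).round(1).tolist()]
    print(a,out)
sc=s["frame"][185:350,245:405]
cv2.imwrite("pics/c2.png",cv2.resize(sc,None,fx=3.6,fy=3.6,interpolation=cv2.INTER_CUBIC)[:,:,::-1])
E
```

```text
yaw -0.15754567474132944 o [619.78729957 -68.06167549] res [[0.9, -1.6], [-0.7, 2.6], [2.9, 2.9], [-3.1, -3.9]]
guides [[-86.5, 29.8], [38.5, 29.9], [-85.2, -28.0], [40.1, -27.3]]
plate in scene [[335.0, 235.8], [253.1, 256.1], [290.3, 341.9], [387.7, 311.9]]
(0, -74, 85) [[378.9 219. ]] [[280.7 275.6]]
(35, 0, 40) [[350.1 207.6]] [[324.9 294.9]]
(0, -52, 60) [[369.1 220.7]] [[292.6 282.4]]
((347.1462707519531, 231.15283203125), (17.643856048583984, 27.35788917541504), 7.594643592834473)
block top corners in jig z=58 [[-70.2, 22.3], [2.0, 22.5], [1.9, -22.6], [-70.2, -22.1]] [[-33.1, -0.2]]
scene block c [[-15.2, -1.2]]
knob [[-36.7, -78.9]] pivot [[0.1, -72.7]]
leaf edge far/near corner px [[307.625 172.875]
 [301.375 217.625]]
1.7 [[[314.9, 172.9]], [[379.2, 224.1]], [[307.9, 218.3]], [[352.4, 192.5]]]
1.8 [[[309.5, 172.7]], [[385.7, 223.8]], [[302.4, 217.9]], [[358.4, 192.4]]]
1.9 [[[304.2, 172.7]], [[391.8, 224.2]], [[297.1, 217.8]], [[364.2, 193.0]]]
2.0 [[[299.3, 173.0]], [[397.5, 225.2]], [[292.1, 217.8]], [[369.6, 194.1]]]
```

View pics/c2.png

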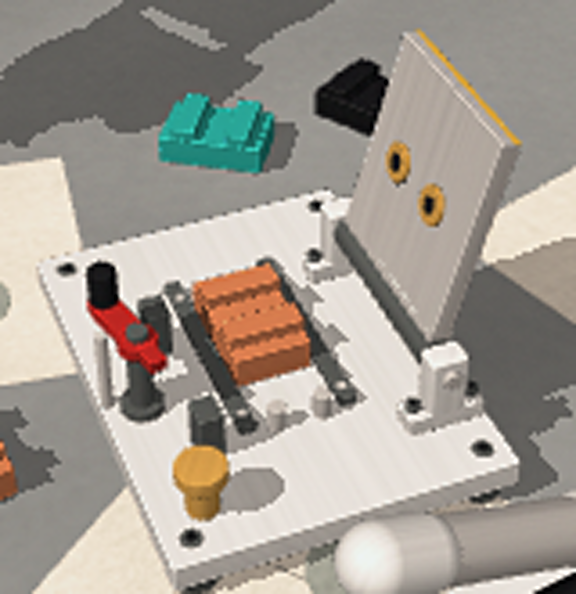

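Both views agree within about 2–4 px:
- jig origin ≈ (620, -68) mm, yaw -0.158
- block at x ≈ -34
- leaf ≈ 1.82 rad
- latch ≈ 1.74 rad

Next I'll work out the hover move.

```bash
cat >> h.py <<'E'
TH,O=-0.1575,np.array([619.8,-68.1])
def cmd(s,j,yaw):
    """tool command to bring TCP to jig point j (mm), tool down, jaw axis (tool z) at jig angle `yaw` (rad) from jig +y"""
    q=s["orientation"]; T=R.from_quat([q[1],q[2],q[3],q[0]]).as_matrix()
    M=R.from_euler('z',TH).as_matrix()
    p=M@np.array(j,float); p[:2]+=O
    best=None
    for sg in(1,-1):
        z=sg*(M@R.from_euler('z',yaw).as_matrix()@np.array([0,1,0])); y=np.array([0,0,-1.]); G=np.c_[np.cross(y,z),y,z]
        r=R.from_matrix(T.T@G).as_rotvec()
        if best is None or np.linalg.norm(r)<np.linalg.norm(best): best=r
    return (T.T@(p-np.array(s["tcp_pos"])*1000)).round(1),best.round(4)
def jig(s):
    M=R.from_euler('z',TH).as_matrix(); p=np.array(s["tcp_pos"])*1000; p[:2]-=O
    return (M.T@p).round(1), (M.T@s["contact_force"]).round(1)
E
python3 - <<'E'
from h import *
from plant import sense
s=sense(); q=s["orientation"]; print(R.from_quat([q[1],q[2],q[3],q[0]]).as_matrix().round(3))
print(cmd(s,(-100,0,140),0),jig(s))
E
```

```text
[[-0.912 -0.001  0.411]
 [-0.411  0.002 -0.912]
 [-0.    -1.    -0.002]]
(array([-453.4,   90.9, -337.5]), array([1.800e-03, 5.813e-01, 4.000e-04])) (array([-293.5, -531.2,  230.2]), array([-0.4,  0.6, -0.1]))
```

Request:
jog_arm(
  commands=[
    {"tx": -150,"ty": 0,"tz": -110,"ay": 0.2,"fingers": 0},
    {"tx": -300,"ty": 30,"tz": -220,"ay": 0.4,"fingers": 0},
    {"tx": -453,"ty": 91,"tz": -337,"ay": 0.581,"fingers": 0},
    {"tx": -453,"ty": 91,"tz": -337,"ay": 0.581,"fingers": 0},
    {"tx": -453,"ty": 91,"tz": -337,"ay": 0.581,"fingers": 0},
    {"tx": -453,"ty": 91,"tz": -337,"ay": 0.581,"fingers": 0},
    {"tx": -453,"ty": 91,"tz": -337,"ay": 0.581,"fingers": 0},
    {"tx": -453,"ty": 91,"tz": -337,"ay": 0.581,"fingers": 0},
    {"tx": -453,"ty": 91,"tz": -337,"ay": 0.581,"fingers": 0},
    {"tx": -453,"ty": 91,"tz": -337,"ay": 0.581,"fingers": 0},
    {"tx": -453,"ty": 91,"tz": -337,"ay": 0.581,"fingers": 0},
    {"tx": -453,"ty": 91,"tz": -337,"ay": 0.581,"fingers": 0},
  ],
)

```text
invalid input at $.commands[0]: expected keys ax, ay, az, tx, ty, tz, fingers
```

Request:
jog_arm(
  commands=[
    {"ax": 0,"az": 0,"tx": -150,"ty": 0,"tz": -110,"ay": 0.2,"fingers": 0},
    {"ax": 0,"az": 0,"tx": -300,"ty": 30,"tz": -220,"ay": 0.4,"fingers": 0},
    {"ax": 0,"az": 0,"tx": -453,"ty": 91,"tz": -337,"ay": 0.581,"fingers": 0},
    {"ax": 0,"az": 0,"tx": -453,"ty": 91,"tz": -337,"ay": 0.581,"fingers": 0},
    {"ax": 0,"az": 0,"tx": -453,"ty": 91,"tz": -337,"ay": 0.581,"fingers": 0},
    {"ax": 0,"az": 0,"tx": -453,"ty": 91,"tz": -337,"ay": 0.581,"fingers": 0},
    {"ax": 0,"az": 0,"tx": -453,"ty": 91,"tz": -337,"ay": 0.581,"fingers": 0},
    {"ax": 0,"az": 0,"tx": -453,"ty": 91,"tz": -337,"ay": 0.581,"fingers": 0},
    {"ax": 0,"az": 0,"tx": -453,"ty": 91,"tz": -337,"ay": 0.581,"fingers": 0},
    {"ax": 0,"az": 0,"tx": -453,"ty": 91,"tz": -337,"ay": 0.581,"fingers": 0},
    {"ax": 0,"az": 0,"tx": -453,"ty": 91,"tz": -337,"ay": 0.581,"fingers": 0},
    {"ax": 0,"az": 0,"tx": -453,"ty": 91,"tz": -337,"ay": 0.581,"fingers": 0},
  ],
)

```text
time_s: 1.3
tcp_pos: [0.5215, -0.05, 0.1387]
orientation: [-0.055, 0.054, 0.705, -0.705]
contact_force: [-0.4, -0.8, -0.1]
opening: -0.0003
```

```bash
python3 - <<'E'
from h import *
from plant import sense,read_camera
s=sense(); print(jig(s)); c=read_camera("wrist"); pickle.dump(c,open("w1.pkl","wb"))
cv2.imwrite("pics/w1.png",c["frame"][:,:,::-1]); print(c["camera_matrix"],c["origin"],rot(c).round(3))
M=R.from_euler('z',TH).as_matrix()
P=np.array([(-140,95,30),(-140,-95,30),(110,-95,30),(110,95,30),(-85,28.5,36),(-85,-28.5,36),(40,28.5,36),(40,-28.5,36),(35,0,40),(0,-74,81),(-80,0,36)],float)
W=P@M.T; W[:,:2]+=O; print(np.c_[P,proj(c,W/1000).round(0)].tolist())
E
```

```text
(array([-99.9,   2.5, 138.7]), array([-0.3, -0.8, -0.1]))
[[376.68320866   0.         315.08186762]
 [  0.         376.68320866 240.19922268]
 [  0.           0.           1.        ]] [ 0.59114718 -0.06141172  0.28049147] [[-0.154  0.95   0.271]
 [-0.988 -0.148 -0.043]
 [-0.001 -0.274  0.962]]
[[-140.0, 95.0, 30.0, 186.0, 292.0], [-140.0, -95.0, 30.0, 450.0, 293.0], [110.0, -95.0, 30.0, 497.0, -136.0], [110.0, 95.0, 30.0, 144.0, -137.0], [-85.0, 28.5, 36.0, 276.0, 220.0], [-85.0, -28.5, 36.0, 361.0, 220.0], [40.0, 28.5, 36.0, 270.0, 7.0], [40.0, -28.5, 36.0, 369.0, 7.0], [35.0, 0.0, 40.0, 320.0, 15.0], [0.0, -74.0, 81.0, 472.0, 71.0], [-80.0, 0.0, 36.0, 319.0, 213.0]]
```

View pics/w1.png

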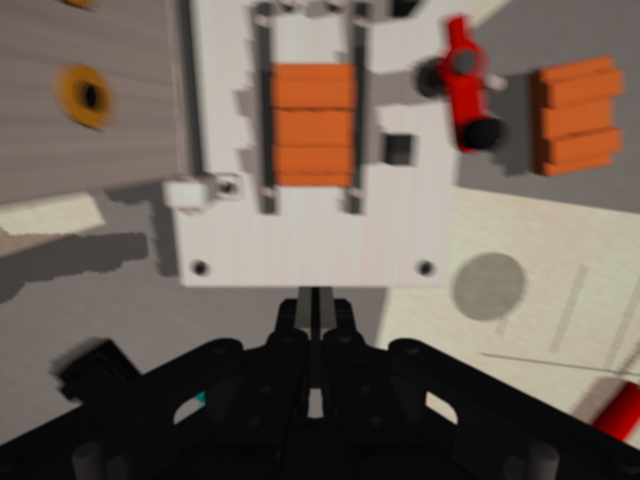

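The wrist view shows the chosen copper block between the guides, its near end at (313,187). The guide ends are at (268,212) and (353,212), and the plate's near corners at (182,287) and (443,287). Scene and wrist both put the jig about 3 mm farther in +x and +y than the top view did, so I'll apply that shift and go down behind the block.

```bash
sed -i 's/^TH,O=.*/TH,O=-0.1575,np.array([623.2,-65.6])/' h.py; python3 - <<'E'
from h import *
from plant import sense
s=sense(); c=pickle.load(open("w1.pkl","rb")); print(jig(s),proj(c,s["tcp_pos"]),cmd(s,(-98,0,38),0),cmd(s,(-28,0,38),0))
E
```

```text
(array([-102.5,    1.8,  137.8]), array([-2.6,  2.2, -2.2])) [[308.47605055 308.59800347]] (array([-4.8, 99.8,  2.2]), array([0.0031, 0.005 , 0.0026])) (array([-74.8,  99.6,   2.5]), array([0.0031, 0.005 , 0.0026]))
```

```bash
sed -i 's/^TH,O=.*/TH,O=-0.1575,np.array([624.9,-64.4])/' h.py
```

Request:
jog_arm(
  commands=[
    {"ax": 0,"ay": 0.005,"az": 0,"tx": -6,"ty": 35,"tz": 1,"fingers": 0},
    {"ax": 0,"ay": 0.005,"az": 0,"tx": -6,"ty": 70,"tz": 1,"fingers": 0},
    {"ax": 0,"ay": 0.005,"az": 0,"tx": -6,"ty": 90,"tz": 1,"fingers": 0},
    {"ax": 0,"ay": 0.005,"az": 0,"tx": -6,"ty": 100,"tz": 1,"fingers": 0},
    {"ax": 0,"ay": 0.005,"az": 0,"tx": -6,"ty": 100,"tz": 1,"fingers": 0},
    {"ax": 0,"ay": 0.005,"az": 0,"tx": -6,"ty": 100,"tz": 1,"fingers": 0},
  ],
)

```text
time_s: 1.95
tcp_pos: [0.5274, -0.0557, 0.0414]
orientation: [0.057, -0.058, -0.705, 0.705]
contact_force: [0.2, -0.2, -0.4]
opening: 0.0001
```

```bash
python3 - <<'E'
from h import *
from plant import sense
s=sense(); print(jig(s),cmd(s,(-85,0,38),0),s["time_s"])
E
```

```text
(array([-97.7,  -6.7,  41.4]), array([ 0.2, -0.2, -0.4])) (array([-12.6,   3.4,  -6.7]), array([-0.    , -0.0049, -0.0014])) 1.95
```

Request:
jog_arm(
  commands=[
    {"ax": 0,"ay": -0.005,"az": 0,"tx": 0,"ty": 3,"tz": -4,"fingers": 0},
    {"ax": 0,"ay": -0.005,"az": 0,"tx": -5,"ty": 3,"tz": -6,"fingers": 0},
    {"ax": 0,"ay": -0.005,"az": 0,"tx": -9,"ty": 3,"tz": -6,"fingers": 0},
    {"ax": 0,"ay": -0.005,"az": 0,"tx": -13,"ty": 3,"tz": -6,"fingers": 0},
    {"ax": 0,"ay": -0.005,"az": 0,"tx": -17,"ty": 3,"tz": -6,"fingers": 0},
    {"ax": 0,"ay": -0.005,"az": 0,"tx": -21,"ty": 3,"tz": -6,"fingers": 0},
    {"ax": 0,"ay": -0.005,"az": 0,"tx": -25,"ty": 3,"tz": -6,"fingers": 0},
    {"ax": 0,"ay": -0.005,"az": 0,"tx": -29,"ty": 3,"tz": -6,"fingers": 0},
    {"ax": 0,"ay": -0.005,"az": 0,"tx": -33,"ty": 3,"tz": -6,"fingers": 0},
    {"ax": 0,"ay": -0.005,"az": 0,"tx": -37,"ty": 3,"tz": -6,"fingers": 0},
    {"ax": 0,"ay": -0.005,"az": 0,"tx": -40,"ty": 3,"tz": -6,"fingers": 0},
  ],
)

```text
time_s: 3.05
tcp_pos: [0.5666, -0.0558, 0.0373]
orientation: [-0.057, 0.055, 0.705, -0.705]
contact_force: [-6.6, 1.8, 4.2]
opening: -0.0002
```

```bash
cat > st.py <<'E'
from h import *
from plant import sense
s=sense(); print(jig(s),s["time_s"].round(2) if hasattr(s["time_s"],"round") else s["time_s"])
E
python3 st.py
```

```text
(array([-59. ,  -0.7,  37.3]), array([-6.8,  0.8,  4.2])) 3.05
```

Request:
jog_arm(
  commands=[
    {"ax": 0,"ay": 0,"az": 0,"tx": -3,"ty": 0,"tz": 0,"fingers": 0},
    {"ax": 0,"ay": 0,"az": 0,"tx": -5,"ty": 0,"tz": 0,"fingers": 0},
    {"ax": 0,"ay": 0,"az": 0,"tx": -7,"ty": 0,"tz": 0,"fingers": 0},
    {"ax": 0,"ay": 0,"az": 0,"tx": -8,"ty": 0,"tz": 0,"fingers": 0},
    {"ax": 0,"ay": 0,"az": 0,"tx": -9,"ty": 0,"tz": 0,"fingers": 0},
  ],
)

```text
time_s: 3.55
tcp_pos: [0.5752, -0.0572, 0.0373]
orientation: [-0.057, 0.054, 0.705, -0.705]
contact_force: [-5.6, 1.8, 4.9]
opening: -0.0001
```

```bash
python3 st.py
```

```text
(array([-50.2,  -0.7,  37.3]), array([-5.8,  1. ,  4.9])) 3.55
```

Request:
jog_arm(
  commands=[
    {"ax": 0,"ay": 0,"az": 0,"tx": -1,"ty": 0,"tz": 0,"fingers": 0},
    {"ax": 0,"ay": 0,"az": 0,"tx": -2,"ty": 0,"tz": 0,"fingers": 0},
    {"ax": 0,"ay": 0,"az": 0,"tx": -3,"ty": 0,"tz": 0,"fingers": 0},
    {"ax": 0,"ay": 0,"az": 0,"tx": -4,"ty": 0,"tz": 0,"fingers": 0},
  ],
)

```text
time_s: 3.95
tcp_pos: [0.5764, -0.0574, 0.0373]
orientation: [-0.059, 0.052, 0.705, -0.705]
contact_force: [-20.9, 4.1, 13.8]
opening: 0.0002
```

```bash
python3 st.py
```

```text
(array([-49. ,  -0.7,  37.3]), array([-21.3,   0.8,  13.8])) 3.95
```

Request:
jog_arm(
  commands=[
    {"ax": 0,"ay": 0,"az": 0,"tx": -2,"ty": 0,"tz": 0,"fingers": 0},
    {"ax": 0,"ay": 0,"az": 0,"tx": 6,"ty": 0,"tz": 0,"fingers": 0},
    {"ax": 0,"ay": 0,"az": 0,"tx": 16,"ty": 0,"tz": 0,"fingers": 0},
    {"ax": 0,"ay": 0,"az": 0,"tx": 20,"ty": -40,"tz": 0,"fingers": 0},
    {"ax": 0,"ay": 0,"az": 0,"tx": 20,"ty": -80,"tz": 0,"fingers": 0},
    {"ax": 0,"ay": 0,"az": 0,"tx": 20,"ty": -120,"tz": 0,"fingers": 0},
    {"ax": 0,"ay": 0,"az": 0,"tx": 20,"ty": -160,"tz": 0,"fingers": 0},
    {"ax": 0,"ay": 0,"az": 0,"tx": 20,"ty": -180,"tz": 0,"fingers": 0},
    {"ax": 0,"ay": 0,"az": 0,"tx": 20,"ty": -185,"tz": 0,"fingers": 0},
    {"ax": 0,"ay": 0,"az": 0,"tx": 20,"ty": -185,"tz": 0,"fingers": 0},
    {"ax": 0,"ay": 0,"az": 0,"tx": 20,"ty": -185,"tz": 0,"fingers": 0},
  ],
)

```text
time_s: 5.05
tcp_pos: [0.5598, -0.0548, 0.2201]
orientation: [-0.057, 0.055, 0.705, -0.705]
contact_force: [0.4, -0.3, -0.6]
opening: -0.0003
```

```bash
python3 st.py; python3 - <<'E'
from h import *
from plant import read_camera
c=read_camera("wrist"); pickle.dump(c,open("w2.pkl","wb"))
cv2.imwrite("pics/w2.png",c["frame"][:,:,::-1])
M=R.from_euler('z',TH).as_matrix()
P=np.array([(-140,95,30),(-140,-95,30),(-85,28.5,36),(-85,-28.5,36),(40,28.5,36),(40,-28.5,36),(40,13,45),(40,-13,45),(35,22,50),(35,-22,50),(-35,22,50),(-35,-22,50),(0,-74,81),(-42,-52,60),(42,-52,60)],float)
W=P@M.T; W[:,:2]+=O; print(np.c_[P,proj(c,W/1000).round(0)].astype(int).tolist())
E
```

```text
(array([-65.8,  -0.7, 220.1]), array([ 0.5, -0.3, -0.6])) 5.05
[[-140, 95, 30, 214, 291], [-140, -95, 30, 414, 291], [-85, 28, 36, 282, 237], [-85, -28, 36, 346, 237], [40, 28, 36, 278, 87], [40, -28, 36, 349, 87], [40, 13, 45, 297, 86], [40, -13, 45, 330, 86], [35, 22, 50, 285, 92], [35, -22, 50, 342, 92], [-35, 22, 50, 287, 183], [-35, -22, 50, 340, 183], [0, -74, 81, 416, 140], [-42, -52, 60, 378, 193], [42, -52, 60, 384, 80]]
```

View pics/w2.png

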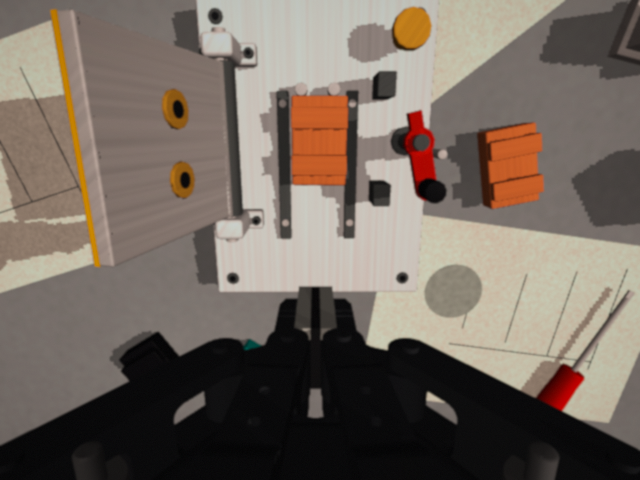

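The wrist view shows the block's far end (row 96) against both stop pins (302,89) and (334,89), and its near end at row 185 as predicted for home. The latch knob is at (432,190). The frame needs about (-1.5, -3) mm of correction. Next is the leaf.

```bash
sed -i 's/^TH,O=.*/TH,O=-0.1575,np.array([623.0,-67.1])/' h.py; python3 st.py; python3 - <<'E'
from h import *
from plant import sense
s=sense(); print(cmd(s,(0,145,245),0),cmd(s,(0,145,165),0))
c=pickle.load(open("w2.pkl","rb")); M=R.from_euler('z',TH).as_matrix()[:2,:2]
print(((onz(c,[(432,190)],.103)[:,:2]*1000-O)@M).round(1),((onz(c,[(421,142)],.083)[:,:2]*1000-O)@M).round(1))
E
```

```text
(array([-64.4,   2.2, 219.7]), array([ 0.2, -0.5,  0.3])) 5.1
(array([ -64.4,  -25.5, -142.7]), array([-0.    ,  0.0002,  0.0036])) (array([ -64.7,   54.5, -142.7]), array([-0.    ,  0.0002,  0.0036]))
[[-31.7 -78.6]] [[ -0.2 -73.9]]
```

Request:
jog_arm(
  commands=[
    {"ax": 0,"ay": 0,"az": 0,"tx": -15,"ty": -25,"tz": -20,"fingers": 0},
    {"ax": 0,"ay": 0,"az": 0,"tx": -40,"ty": -26,"tz": -60,"fingers": 0},
    {"ax": 0,"ay": 0,"az": 0,"tx": -60,"ty": -26,"tz": -100,"fingers": 0},
    {"ax": 0,"ay": 0,"az": 0,"tx": -64,"ty": -26,"tz": -135,"fingers": 0},
    {"ax": 0,"ay": 0,"az": 0,"tx": -64,"ty": -26,"tz": -143,"fingers": 0},
    {"ax": 0,"ay": 0,"az": 0,"tx": -64,"ty": -26,"tz": -143,"fingers": 0},
    {"ax": 0,"ay": 0,"az": 0,"tx": -64,"ty": 0,"tz": -143,"fingers": 0},
    {"ax": 0,"ay": 0,"az": 0,"tx": -64,"ty": 30,"tz": -143,"fingers": 0},
    {"ax": 0,"ay": 0,"az": 0,"tx": -64,"ty": 50,"tz": -143,"fingers": 0},
    {"ax": 0,"ay": 0,"az": 0,"tx": -64,"ty": 54,"tz": -143,"fingers": 0},
    {"ax": 0,"ay": 0,"az": 0,"tx": -64,"ty": 54,"tz": -143,"fingers": 0},
  ],
)

```text
time_s: 6.2
tcp_pos: [0.6453, 0.0751, 0.1675]
orientation: [0.057, -0.055, -0.705, 0.705]
contact_force: [-0.1, -0.1, 0.8]
opening: 0.0
```

```bash
python3 st.py; python3 - <<'E'
from h import *
h=7.5;r=105
for a in (1.57,1.4,1.2,1.0,.8,.6,.4,.2,.1,0): print(a,(70-r*np.cos(a)+6*np.sin(a)+h,66+r*np.sin(a)+6*np.cos(a)))
E
```

```text
(array([ -0.3, 143.9, 167.5]), array([-0.1, -0.1,  0.8])) 6.2
1.57 (np.float64(83.41638379296401), np.float64(171.00474466810704))
1.4 (np.float64(65.56614837540545), np.float64(170.49202450618978))
1.2 (np.float64(45.044670295752624), np.float64(166.0382505534188))
1.0 (np.float64(25.8170837926927), np.float64(157.59626724003797))
0.8 (np.float64(8.64993206394477), np.float64(145.50262980053287))
0.6 (np.float64(-5.772384725146008), np.float64(130.23947339593678))
0.4 (np.float64(-16.874894316451027), np.float64(112.41529190642562))
0.2 (np.float64(-24.21497468856), np.float64(92.74067920052889))
0.1 (np.float64(-26.376436854311734), np.float64(82.4525337395851))
0 (np.float64(-27.5), np.float64(72.0))
```

Request:
jog_arm(
  commands=[
    {"ax": 0,"ay": 0,"az": 0,"tx": 0,"ty": 0,"tz": 12,"fingers": 0},
    {"ax": 0,"ay": 0,"az": 0,"tx": 0,"ty": 0,"tz": 22,"fingers": 0},
    {"ax": 0,"ay": 0,"az": 0,"tx": 0,"ty": -1,"tz": 29,"fingers": 0},
    {"ax": 0,"ay": 0,"az": 0,"tx": 0,"ty": -2,"tz": 36,"fingers": 0},
    {"ax": 0,"ay": 0,"az": 0,"tx": 0,"ty": -3,"tz": 44,"fingers": 0},
    {"ax": 0,"ay": 0,"az": 0,"tx": 0,"ty": -3,"tz": 52,"fingers": 0},
    {"ax": 0,"ay": 0,"az": 0,"tx": 0,"ty": -3,"tz": 60,"fingers": 0},
    {"ax": 0,"ay": 0,"az": 0,"tx": 0,"ty": -3,"tz": 69,"fingers": 0},
    {"ax": 0,"ay": 0,"az": 0,"tx": 0,"ty": -3,"tz": 78,"fingers": 0},
  ],
)

```text
time_s: 7.1
tcp_pos: [0.6337, -0.0014, 0.1707]
orientation: [-0.056, 0.055, 0.705, -0.705]
contact_force: [2.9, 3.5, -1.2]
opening: 0.0001
```

```bash
python3 st.py
```

```text
(array([  0.3,  66.5, 170.7]), array([ 2.3,  3.9, -1.2])) 7.1
```

Request:
jog_arm(
  commands=[
    {"ax": 0,"ay": 0,"az": 0,"tx": 0,"ty": 2,"tz": 11,"fingers": 0},
    {"ax": 0,"ay": 0,"az": 0,"tx": 0,"ty": 5,"tz": 21,"fingers": 0},
    {"ax": 0,"ay": 0,"az": 0,"tx": 0,"ty": 8,"tz": 31,"fingers": 0},
    {"ax": 0,"ay": 0,"az": 0,"tx": 0,"ty": 13,"tz": 41,"fingers": 0},
    {"ax": 0,"ay": 0,"az": 0,"tx": 0,"ty": 19,"tz": 50,"fingers": 0},
    {"ax": 0,"ay": 0,"az": 0,"tx": 0,"ty": 25,"tz": 58,"fingers": 0},
    {"ax": 0,"ay": 0,"az": 0,"tx": 0,"ty": 33,"tz": 66,"fingers": 0},
    {"ax": 0,"ay": 0,"az": 0,"tx": 0,"ty": 41,"tz": 72,"fingers": 0},
    {"ax": 0,"ay": 0,"az": 0,"tx": 0,"ty": 49,"tz": 78,"fingers": 0},
    {"ax": 0,"ay": 0,"az": 0,"tx": 0,"ty": 58,"tz": 83,"fingers": 0},
    {"ax": 0,"ay": 0,"az": 0,"tx": 0,"ty": 68,"tz": 88,"fingers": 0},
  ],
)

```text
time_s: 8.2
tcp_pos: [0.6199, -0.0882, 0.1027]
orientation: [0.056, -0.056, -0.705, 0.705]
contact_force: [-1.0, 1.4, 1.8]
opening: 0.0001
```

```bash
python3 st.py
```

```text
(array([  0.3, -21.3, 102.7]), array([-1.2,  1.3,  1.8])) 8.2
```

Request:
jog_arm(
  commands=[
    {"ax": 0,"ay": 0,"az": 0,"tx": 0,"ty": 9,"tz": 3,"fingers": 0},
    {"ax": 0,"ay": 0,"az": 0,"tx": 0,"ty": 18,"tz": 5,"fingers": 0},
    {"ax": 0,"ay": 0,"az": 0,"tx": 0,"ty": 24,"tz": 6,"fingers": 0},
    {"ax": 0,"ay": 0,"az": 0,"tx": 0,"ty": 28,"tz": 6,"fingers": 0},
    {"ax": 0,"ay": 0,"az": 0,"tx": 0,"ty": 30,"tz": 6,"fingers": 0},
    {"ax": 0,"ay": 0,"az": 0,"tx": 0,"ty": 31,"tz": 6,"fingers": 0},
    {"ax": 0,"ay": 0,"az": 0,"tx": 0,"ty": 31,"tz": 6,"fingers": 0},
  ],
)

```text
time_s: 8.9
tcp_pos: [0.6191, -0.0932, 0.0722]
orientation: [-0.055, 0.055, 0.705, -0.705]
contact_force: [-0.8, -0.6, 0.7]
opening: 0.0001
```

```bash
python3 st.py
```

```text
(array([  0.3, -26.4,  72.2]), array([-0.7, -0.8,  0.7])) 8.9
```

Request:
jog_arm(
  commands=[
    {"ax": 0,"ay": 0,"az": 0,"tx": 0,"ty": 1,"tz": 0,"fingers": 0},
    {"ax": 0,"ay": 0,"az": 0,"tx": 0,"ty": 2,"tz": 0,"fingers": 0},
    {"ax": 0,"ay": 0,"az": 0,"tx": 0,"ty": 2.5,"tz": 0,"fingers": 0},
    {"ax": 0,"ay": 0,"az": 0,"tx": 0,"ty": 3,"tz": 0,"fingers": 0},
  ],
)

```text
time_s: 9.3
tcp_pos: [0.6192, -0.0932, 0.072]
orientation: [-0.055, 0.056, 0.705, -0.705]
contact_force: [-7.3, 0.2, 14.1]
opening: -0.0
```

```bash
python3 st.py
```

```text
(array([  0.4, -26.4,  72. ]), array([-7.2, -0.9, 14.1])) 9.3
```

The leaf is seated: the tip stops at z 72.0 under 14 N. Now the latch: rise, turn the tool 45° and go behind the knob.

```bash
python3 - <<'E'
from h import *
from plant import sense
s=sense(); print(s["joint_pos"].round(2)); print(cmd(s,(-58,-104,130),-np.pi/4),cmd(s,(-58,-104,90),-np.pi/4))
E
```

```text
[-0.2   0.19  1.41  0.    1.54  1.52]
(array([ 58.3, -58.1,  77.5]), array([ 7.00e-04,  7.86e-01, -1.20e-03])) (array([ 58.4, -18.1,  77.5]), array([ 7.00e-04,  7.86e-01, -1.20e-03]))
```

Request:
jog_arm(
  commands=[
    {"ax": 0,"ay": 0,"az": 0,"tx": 0,"ty": -25,"tz": 0,"fingers": 0},
    {"ax": 0,"ay": 0,"az": 0,"tx": 0,"ty": -58,"tz": 5,"fingers": 0},
    {"ax": 0,"ay": 0.15,"az": 0,"tx": 20,"ty": -61,"tz": 25,"fingers": 0},
    {"ax": 0,"ay": 0.3,"az": 0,"tx": 40,"ty": -61,"tz": 50,"fingers": 0},
    {"ax": 0,"ay": 0.45,"az": 0,"tx": 55,"ty": -61,"tz": 70,"fingers": 0},
    {"ax": 0,"ay": 0.6,"az": 0,"tx": 58,"ty": -61,"tz": 77,"fingers": 0},
    {"ax": 0,"ay": 0.75,"az": 0,"tx": 58,"ty": -61,"tz": 77,"fingers": 0},
    {"ax": 0,"ay": 0.786,"az": 0,"tx": 58,"ty": -61,"tz": 77,"fingers": 0},
    {"ax": 0,"ay": 0.786,"az": 0,"tx": 58,"ty": -45,"tz": 77,"fingers": 0},
    {"ax": 0,"ay": 0.786,"az": 0,"tx": 58,"ty": -25,"tz": 77,"fingers": 0},
    {"ax": 0,"ay": 0.786,"az": 0,"tx": 58,"ty": -21,"tz": 77,"fingers": 0},
    {"ax": 0,"ay": 0.786,"az": 0,"tx": 58,"ty": -21,"tz": 77,"fingers": 0},
  ],
)

```text
time_s: 10.5
tcp_pos: [0.5488, -0.1599, 0.0883]
orientation: [0.322, -0.32, -0.63, 0.63]
contact_force: [-0.3, 0.2, 0.7]
opening: 0.0001
```

```bash
python3 st.py;  python3 - <<'E'
from h import *
from plant import sense
s=sense(); n=np.array([.7071,.7071])
for f in (1.72,1.5,1.3,1.1,.9,.7,.5,.3,.15,0,-.1):
    p=np.array([-34*np.sin(f),-74+34*np.cos(f)])-15.5*n
    print(f,p.round(1),*cmd(s,(*p,90),-np.pi/4))
E
```

```text
(array([ -58.7, -103.3,   88.3]), array([-0.3,  0.1,  0.7])) 10.5
1.72 [-44.6 -90. ] [ -0.6  -1.8 -19.4] [-0.0018  0.0008  0.0029]
1.5 [-44.9 -82.6] [  4.9  -1.8 -24.4] [-0.0018  0.0008  0.0029]
1.3 [-43.7 -75.9] [  8.8  -1.8 -30. ] [-0.0018  0.0008  0.0029]
1.1 [-41.3 -69.5] [ 11.5  -1.8 -36.2] [-0.0018  0.0008  0.0029]
0.9 [-37.6 -63.8] [ 13.   -1.8 -42.8] [-0.0018  0.0008  0.0029]
0.7 [-32.9 -59. ] [ 13.   -1.8 -49.6] [-0.0018  0.0008  0.0029]
0.5 [-27.3 -55.1] [ 11.8  -1.8 -56.3] [-0.0018  0.0008  0.0029]
0.3 [-21.  -52.5] [  9.2  -1.8 -62.6] [-0.0018  0.0008  0.0029]
0.15 [-16.  -51.3] [  6.5  -1.8 -66.9] [-0.0018  0.0008  0.0029]
0 [-11. -51.] [  3.2  -1.9 -70.7] [-0.0018  0.0008  0.0029]
-0.1 [ -7.6 -51.1] [  0.7  -1.9 -73. ] [-0.0018  0.0008  0.0029]
```

Request:
jog_arm(
  commands=[
    {"ax": 0,"ay": 0,"az": 0,"tx": 0,"ty": -2,"tz": -10,"fingers": 0},
    {"ax": 0,"ay": 0,"az": 0,"tx": 0,"ty": -2,"tz": -18,"fingers": 0},
    {"ax": 0,"ay": 0,"az": 0,"tx": 5,"ty": -2,"tz": -24,"fingers": 0},
    {"ax": 0,"ay": 0,"az": 0,"tx": 9,"ty": -2,"tz": -30,"fingers": 0},
    {"ax": 0,"ay": 0,"az": 0,"tx": 12,"ty": -2,"tz": -36,"fingers": 0},
    {"ax": 0,"ay": 0,"az": 0,"tx": 13,"ty": -2,"tz": -43,"fingers": 0},
    {"ax": 0,"ay": 0,"az": 0,"tx": 13,"ty": -2,"tz": -50,"fingers": 0},
    {"ax": 0,"ay": 0,"az": 0,"tx": 12,"ty": -2,"tz": -56,"fingers": 0},
    {"ax": 0,"ay": 0,"az": 0,"tx": 9,"ty": -2,"tz": -62,"fingers": 0},
    {"ax": 0,"ay": 0,"az": 0,"tx": 7,"ty": -2,"tz": -66,"fingers": 0},
  ],
)

```text
time_s: 11.5
tcp_pos: [0.5988, -0.116, 0.0925]
orientation: [0.322, -0.321, -0.63, 0.63]
contact_force: [-16.0, -0.1, 8.2]
opening: -0.0001
```

```bash
python3 st.py
```

```text
(array([-16.2, -52.1,  92.5]), array([-15.8,  -2.6,   8.2])) 11.5
```

Request:
jog_arm(
  commands=[
    {"ax": 0,"ay": 0,"az": 0,"tx": -1,"ty": 0,"tz": -1,"fingers": 0},
    {"ax": 0,"ay": 0,"az": 0,"tx": -1.5,"ty": 0,"tz": -2,"fingers": 0},
    {"ax": 0,"ay": 0,"az": 0,"tx": -1.5,"ty": 0,"tz": -2,"fingers": 0},
  ],
)

```text
time_s: 11.8
tcp_pos: [0.5992, -0.1166, 0.0925]
orientation: [0.324, -0.319, -0.629, 0.631]
contact_force: [-14.2, 0.2, 8.0]
opening: -0.0001
```

```bash
python3 st.py; python3 - <<'E'
from h import *
from plant import read_camera
c=read_camera("scene"); w=read_camera("wrist")
a=cv2.resize(c["frame"][220:340,240:400],(640,480),interpolation=cv2.INTER_CUBIC)
cv2.imwrite("pics/l1.png",a[:,:,::-1]); cv2.imwrite("pics/l1w.png",w["frame"][:,:,::-1])
E
```

```text
(array([-15.8, -52.6,  92.5]), array([-14.,  -2.,   8.])) 11.8
```

View pics/l1.png

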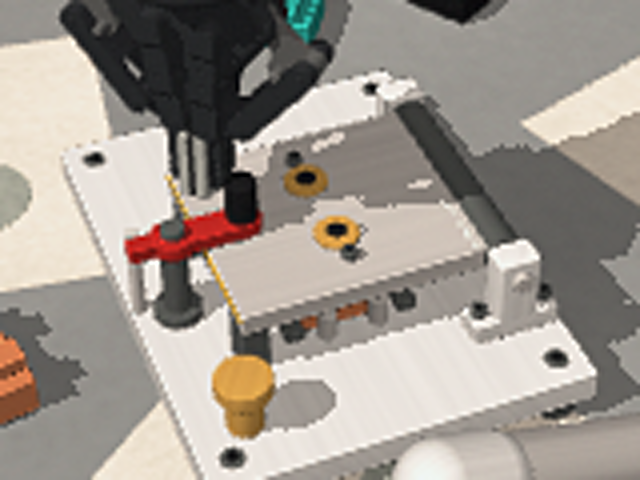

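The scene crop shows the leaf flat and the red latch lying across it, knob at (240,200) and tail at the stop pin (138,250). I'll back off and measure the angle.

Request:
jog_arm(
  commands=[
    {"ax": 0,"ay": 0,"az": 0,"tx": 0,"ty": 0,"tz": 6,"fingers": 0},
    {"ax": 0,"ay": 0,"az": 0,"tx": 0,"ty": 0,"tz": 16,"fingers": 0},
    {"ax": 0,"ay": 0,"az": 0,"tx": 0,"ty": -30,"tz": 24,"fingers": 0},
    {"ax": 0,"ay": -0.14,"az": 0,"tx": 20,"ty": -70,"tz": 40,"fingers": 0},
    {"ax": 0,"ay": -0.28,"az": 0,"tx": 40,"ty": -110,"tz": 60,"fingers": 0},
    {"ax": 0,"ay": -0.42,"az": 0,"tx": 60,"ty": -110,"tz": 60,"fingers": 0},
    {"ax": 0,"ay": -0.56,"az": 0,"tx": 60,"ty": -110,"tz": 60,"fingers": 0},
    {"ax": 0,"ay": -0.7,"az": 0,"tx": 60,"ty": -110,"tz": 60,"fingers": 0},
    {"ax": 0,"ay": -0.785,"az": 0,"tx": 60,"ty": -110,"tz": 60,"fingers": 0},
    {"ax": 0,"ay": -0.785,"az": 0,"tx": 60,"ty": -110,"tz": 60,"fingers": 0},
    {"ax": 0,"ay": -0.785,"az": 0,"tx": 60,"ty": -110,"tz": 60,"fingers": 0},
  ],
)

```text
time_s: 13.0
tcp_pos: [0.5178, -0.103, 0.2022]
orientation: [-0.057, 0.057, 0.705, -0.705]
contact_force: [0.6, -0.2, -0.5]
opening: 0.0001
```

```bash
python3 st.py; python3 - <<'E'
from h import *
from plant import read_camera
M=R.from_euler('z',TH).as_matrix()[:2,:2]
for n in("wrist","top","scene"):
    c=read_camera(n); pickle.dump(c,open(f"e_{n}.pkl","wb"))
    cv2.imwrite(f"pics/e_{n}.png",c["frame"][:,:,::-1])
    h=cv2.cvtColor(c["frame"],cv2.COLOR_RGB2HSV); m=cv2.inRange(h,(0,150,60),(4,255,255))
    cs=cv2.findContours(m,0,2)[0]
    for k in cs:
        if cv2.contourArea(k)>25:
            P=(onz(c,k[:,0,:],.081)[:,:2]*1000-O)@M
            if np.abs(P.mean(0)-[0,-60]).max()<40:
                mm=np.zeros_like(m); cv2.drawContours(mm,[k],-1,255,-1); yx=np.argwhere(mm&m)
                Q=(onz(c,yx[:,::-1],.081)[:,:2]*1000-O)@M; q=Q-Q.mean(0); v=np.linalg.svd(q,full_matrices=False)[2][0]; v*=np.sign(v[1])
                print(n,len(Q),Q.mean(0).round(1),Q.min(0).round(1),Q.max(0).round(1),"angle",np.arctan2(-v[0],v[1]).round(3))
w=pickle.load(open("e_wrist.pkl","rb"))
E
```

```text
(array([-98.3, -51.9, 202.2]), array([ 0.6, -0.1, -0.5])) 13.0
wrist 1613 [ -1.  -67.9] [-11.2 -95.2] [  9.6 -42.1] angle 0.014
scene 210 [  6.3 -66.1] [ -7.4 -96. ] [ 18.  -32.6] angle -0.03
```

View pics/e_wrist.png

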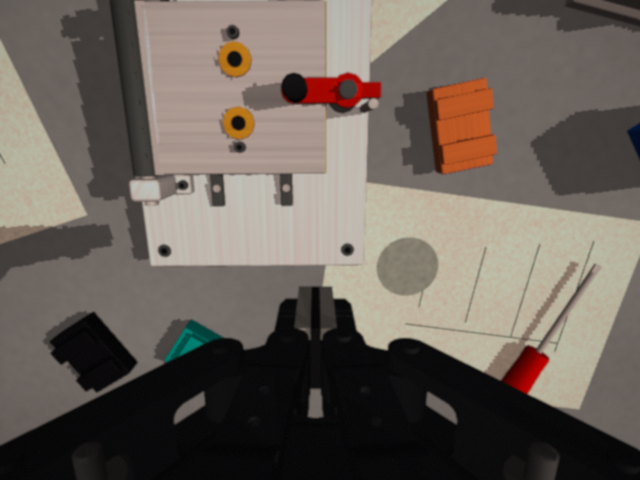

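The final wrist view shows the leaf flat, with its free edge at column 326. The latch lies square over it: knob (293,88), pivot (347,90), tail against the stop pin (372,104). The bystanders in view look undisturbed, and the robot is clear, so I'll hand in.

```bash
python3 -c "
from plant import job_done,sense
print(job_done(), sense()['time_s'])"
```

```text
the job is handed in; nothing more can be done
the job is handed in; nothing more can be done
```

The drill jig is ready: the block is home, the leaf is shut and the latch is locked over it, done in that order with the closed fingertips only. I handed the job in at about 13 s of robot time. Nothing was picked up.

- **Block:** the push stalled at about 21 N. The wrist picture then showed its far end against both stop pins and its near end where it should be when home.
- **Leaf:** it rests flat. The fingertip stopped at z 72.0 mm, the leaf's shut height, while pressing with 14 N.
- **Latch:** it stalled at about 14 to 16 N with its tail at the stop pin. After I backed off, its angle measured +0.014 rad in the wrist view and -0.03 rad in the scene view, so it is shut within measuring error.
- **Bystanders:** the ones in the final wrist view looked unmoved. I did not measure the others again.

**Checks that disagreed or failed:**
- The cameras differed by 3 to 5 mm on where the jig stands. I corrected the position from the wrist pictures and relied on contact forces for the stops.
- The top camera's automatic latch check found nothing at the end.
- I did not re-measure the block after shutting the leaf. In a later scene picture it was still partly visible behind the pins.

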